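# Seat the burner head of a portable gas stove

## Robot

A 6-joint arm with a two-finger parallel gripper is mounted at the origin on the work surface. World frame = base frame: x ahead of the robot, y to its left, z up, the work surface at z = 0. Lengths are in m, angles in rad, forces in N, time in s.
With the tool pointing down it reaches from about 0.35 to 0.975 m from the base axis. Payload 7.1 kg.
Tool frame: the origin (TCP) lies midway between the tips of the shut fingers; the grasp point (between the pads) lies 19 mm behind it; z points along the fingers, y is the line along which they close (so a half turn about z gives the same grasp; the last joint's range is limited). The gripper opens to 88 mm and grips with 3 to 60 N. Pads are 20 mm wide; open, the fingers measure 115 mm over their backs; the gripper's body (75 mm by 178 mm) begins 61 mm behind the grasp point.
Start: joints at [-1.196, 0.423, 1.63, -0, 1.089, -0.019], TCP at [0.24, -0.577, 0.199] pointing down, gripper open.
Joint ranges: [-3, 3], [-0.9, 2.11], [0.09, 2.58], [-1.31, 4.45], [0.11, 2.69], [-2.54, 2.54]. Speed limits (rad/s): [2.39, 2.39, 3.01, 3.14, 3.14, 3.14].

## Interface

Orientations are given as a unit quaternion [w, x, y, z].
In Python, from station import move_pose, movel, movej, command_gripper, wait, inverse_kinematics, read_camera, camera_info, MotionError, job_done, get_time, get_joint_pos, get_qvel, get_effort, get_tcp_pos, get_ee_rot, get_ft_force, get_ft_torque, get_grip_width, get_finger_force gives the robot as it stands. Calls block until the motion is done:
- move_pose(position, orientation): joint-space move of the TCP to a pose.
- movel(position, frame=None, v=0.15, until_force=None): straight line of the TCP; frame=None keeps the orientation; v is the mean speed in m/s. With until_force (N) it stops when the force on the tool has changed by that much, and returns True; else False.
- movej(angles): joint-space move.
- command_gripper(opening): opening from 0.0 (shut) to 1.0 (fully open); the grip force is fixed at half the most; returns when the fingers have stopped.
- wait(seconds).
- inverse_kinematics(position, orientation): joint angles nearest the present ones, or None.
- read_camera(name): name is "scene" or "top" or "wrist"; returns the picture (384x512x3 uint8, red, green, blue); there is no depth.
- camera_info(name): a dict with "intrinsics" (3x3 intrinsics, pixels), "T" (4x4, takes a point from camera to world coordinates); the wrist camera has in their place "tool_from_camera" (4x4, takes a point from camera to tool coordinates, whose origin is the TCP and whose axes are the flange's). Camera axes: x right, y up, looking along -z (the intrinsics and any distortion apply to the point x, -y, -z); pixel columns grow to the right and rows downward; lengths in m; the calibration is good to about 2 mm. The wrist camera is an equidistant fisheye: a pixel r from the principal point sees the ray r / f radians off the axis. A picture is of the moment at which its call begins: read the wrist's pose just before it. camera_info takes no time and is no camera call.
A pose or a line that the arm cannot do raises MotionError and nothing moves.
- job_done(): hands the job in; it is judged then, once.
Readings, each from a call of its own:
- get_time(): time.
- get_joint_pos(): joint angles.
- get_qvel(): joint speeds.
- get_effort(): joint torques, N m.
- get_tcp_pos(): TCP position.
- get_ee_rot(): TCP orientation.
- get_ft_force(): force on the tool from outside, world axes, zero at the start.
- get_ft_torque(): the same for the moment, N m.
- get_grip_width(): opening from 0.0 (shut) to 1.0 (fully open).
- get_finger_force(): force on a finger pad.
Only numpy, scipy, OpenCV 4.12 (cv2) and the standard library are available. Lean on these libraries where they do the work, as an engineer would, in place of code of your own. Each camera call takes 0.05 s, during which the arm holds its last target. There are 200 camera calls.

## Task

The washed burner head has been put back on the portable gas stove turned the wrong way, so that it rides on its two white ceramic pins. With a fingertip push it round by an arm, without lifting it, until its two notches meet the pins (either way round) and it drops, then press it down on its centre until it is fully home and level. Do not force it against the brittle pins, and leave the pan support, the spoon, the frying pan and the gas cartridge where they are.

Things in the scene. Friction and masses are not known exactly. Their poses are not given: they have to be found in the camera images.
- stove: portable gas stove, fixed, steel, front towards the robot. Origin: on the table straight below the burner's axis; x to its back, y to its left, z up. Housing x -135 to 135 mm (gas knob to x -158), y -215 to 125 mm. Black drip tray, floor 56 mm above the table, inside a rim 80 mm high at x +-123..135, y -120..-108 and 113..125 mm; cartridge compartment (y below -121) 92 mm high.
- cup_rim (a point): centre of the rim of the stove's steel burner cup (64 mm outer diameter), on the burner's axis, 96 mm above the table: the seated flange lies on this rim. A brass tube of 28 mm diameter stands in the cup, 110 mm high; the burner head turns about it. A spring ring in the cup grips the head's skirt over its last 7 mm of travel.
- ceramic_pins: the stove's two white ceramic pins (spark electrode and flame sensor), fixed, brittle, upright, 8 mm thick, tops 106 mm above the table. Each stands in a white ceramic holder that reaches out along the tray to 72 mm from the axis. Origin as the stove's; pins at x = +-40 mm in this body's frame (its x is the stove's y). Forced with over 60 N they crack.
- burner_head: loose four-armed burner head, about 0.22 kg, aluminium, brass cap. Origin: centre of its flange's underside, z up. Flange 80 mm across, 5 mm thick, with two rim notches, 13 mm wide, 6 mm deep, at its own +x and -x. Four upright arms, 16 mm wide, reach to 60 mm from the axis at 45, 135, 225, 315 degrees from its x axis, tops 25 mm above the origin. A skirt below fits loosely over the tube.
- hub_top (a point): centre of the burner head's flat brass top (hub 40 mm across), 30 mm above the head's origin: the place to press. Seated: 126 mm above the table, head origin 96 mm. At the start: 136 and 106 mm, the flange resting on the pins; it may rock about 2 degrees.
- notch (a point): one of the head's two notches (at its +x, 40 mm from the axis). The head turns when an arm is pushed sideways with about 1 to 4 N. With notches over the pins (play about 3.5 degrees each way) it drops some 3 mm by itself and the pins stop it turning; then 7 to 10 N on the hub top push it down the last 7 mm, where it stays.
- pan_support: black wire pan support, loose: a ring of 198 mm diameter with four prongs, 66 mm high, lying on the table to the left of the stove. Not to be disturbed.
- spoon: spoon with steel bowl and wooden handle, 190 mm long, lying front to back on the flat lid of the stove's cartridge compartment (right-hand side of the stove, lid top 92 mm above the table). Not to be disturbed.
- egg_pan: dark square frying pan, 184 x 144 x 34 mm, wooden handle towards the robot, on the table to the right. Not to be disturbed.
- gas_cartridge: orange gas cartridge, 68 mm diameter, 186 mm tall, standing on the table to the right of the stove, farther out than the pan. Not to be disturbed.

How it is judged:
By the outcome, as a careful person would: the job done as asked, in the order asked, and still so for the second after the job is handed in, with the robot touching nothing.
It also fails if it takes over 45 s, if anything falls off the work surface, if the arm or the gripper's body presses on something with over 40 N, if the wrist force passes 120 N, or if a joint passes its speed limit or range.

## Working session

There is one attempt and no reset: what is moved stays moved. The work goes in short steps, each a Python script; the robot and the scene stay as the last script left them, time stands still between calls to the robot, and variables do not carry over. Pictures are saved under pics/ and viewed, at most 10 in all, crops included, and the job is handed in when it is done.

```bash
mkdir -p pics; cat > h.py <<'E'
import numpy as np, cv2
from station import *
def save(n,im): cv2.imwrite(f'pics/{n}.png',cv2.cvtColor(im,cv2.COLOR_RGB2BGR))
def ray(cam,u,v):
    i=camera_info(cam);K=np.array(i['intrinsics']);T=np.array(i['T'])
    d=np.linalg.inv(K)@[u,v,1];d=np.array([d[0],-d[1],-d[2]])
    return T[:3,3],T[:3,:3]@d
def onz(cam,u,v,z):
    o,d=ray(cam,u,v);return o+d*(z-o[2])/d[2]
E
python3 - <<'E'
from h import *
a=read_camera('top');b=read_camera('scene');save('top',a);save('scene',b)
np.savez('im.npz',a=a,b=b)
for c in('top','scene'):
    print(camera_info(c))
print(get_ee_rot(),get_time())
print(camera_info('wrist'))
E
```

```text
{'intrinsics': array([[413.57540091,   0.        , 251.61398   ],
       [  0.        , 413.57540091, 194.2209201 ],
       [  0.        ,   0.        ,   1.        ]]), 'T': array([[ 0.00694986,  0.97664524, -0.21474585,  0.31997732],
       [-0.99997129,  0.0061395 , -0.00444034, -0.06150555],
       [-0.0030182 ,  0.21477054,  0.97665987,  1.20518139],
       [ 0.        ,  0.        ,  0.        ,  1.        ]])}
{'intrinsics': array([[385.47588562,   0.        , 247.40598077],
       [  0.        , 385.47588562, 191.29794542],
       [  0.        ,   0.        ,   1.        ]]), 'T': array([[ 0.43345175, -0.68888237,  0.58099971,  1.32639481],
       [ 0.90108463,  0.34052704, -0.26849177, -0.44466001],
       [-0.01288687,  0.63990813,  0.76834335,  1.15212927],
       [ 0.        ,  0.        ,  0.        ,  1.        ]])}
[-6.77245596e-04  9.80672652e-01  1.95654476e-01 -1.27328017e-04] 0.1
{'intrinsics': array([[297.31863964,   0.        , 257.21570603],
       [  0.        , 297.31863964, 193.91436974],
       [  0.        ,   0.        ,   1.        ]]), 'tool_from_camera': array([[-7.05108055e-04,  9.53945611e-01,  2.99978788e-01,
         8.30287766e-02],
       [ 9.99999751e-01,  6.60311234e-04,  2.50707311e-04,
        -2.69586963e-05],
       [ 4.10817755e-05,  2.99978890e-01, -9.53945839e-01,
        -1.86500374e-01],
       [ 0.00000000e+00,  0.00000000e+00,  0.00000000e+00,
         1.00000000e+00]])}
```

View pics/top.png

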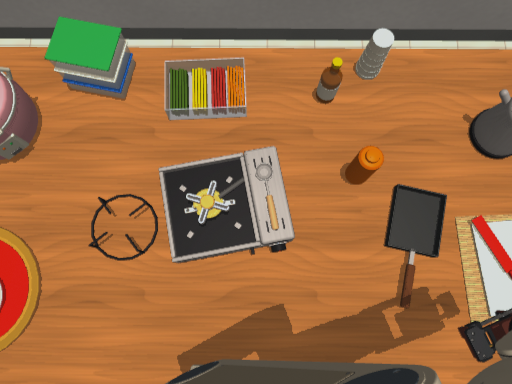

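View pics/scene.png

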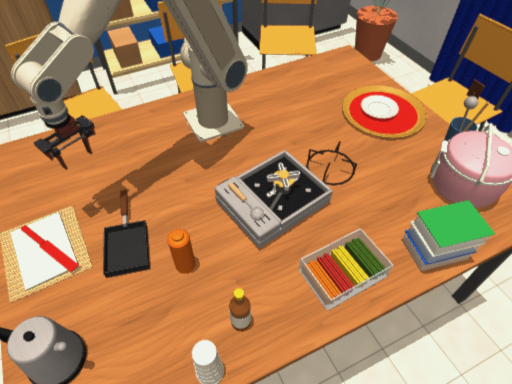

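```bash
python3 - <<'E'
from h import *
c=onz('top',208,203,.136);print(c)
for uv in((160,168),(174,262),(294,238),(275,149)): print(onz('top',*uv,.085))
command_gripper(0.0)
p=get_tcp_pos();movel([p[0],p[1],.36],v=.3)
q=[0,np.cos(np.pi/4),np.sin(np.pi/4),0]
def pose(x,y,z,phi): return [x,y,z],[0,np.cos(phi/2),np.sin(phi/2),0]
# camera at tool +x; put it roughly above burner
phi=np.pi
move_pose(*pose(c[0]+.085,c[1],.30,phi))
print(get_tcp_pos(),get_ee_rot(),get_joint_pos())
P,R=get_tcp_pos(),get_ee_rot();w=read_camera('wrist');np.savez('w.npz',w=w,P=P,R=R);save('w1',w);print(get_time())
E
```

```text
[0.53065403 0.05813601 0.136     ]
[0.64021772 0.20194911 0.085     ]
[0.37910879 0.15016507 0.085     ]
[ 0.44555908 -0.17209284  0.085     ]
[ 0.69824055 -0.12193889  0.085     ]
[0.61575078 0.05734423 0.30006172] [ 5.57368608e-05  6.53922270e-04  9.99999780e-01 -9.71526890e-05] [ 7.37262498e-02  3.17960765e-01  1.54407147e+00 -2.10940551e-04
  1.27946370e+00 -1.49570165e+00]
4.8
```

View pics/w1.png

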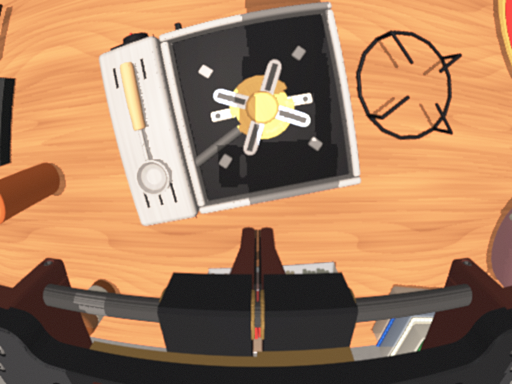

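```bash
cat >> h.py <<'E'
from scipy.spatial.transform import Rotation as Ro
def proj(P,R,X):  # world pts -> wrist pixels (fisheye)
    i=camera_info('wrist');K=i['intrinsics'];T=np.array(i['tool_from_camera'])
    Rw=Ro.from_quat([R[1],R[2],R[3],R[0]]).as_matrix()
    t=(np.asarray(X)-P)@Rw; c=(t-T[:3,3])@T[:3,:3]
    x,y,z=c[...,0],-c[...,1],-c[...,2];r=np.hypot(x,y);s=np.arctan2(r,z)/np.maximum(r,1e-9)
    return np.stack([K[0,0]*x*s+K[0,2],K[1,1]*y*s+K[1,2]],-1)
def ortho(w,P,R,c,z,half=.09,n=600):
    # rows: down = -x world, cols: right = -y world
    g=np.linspace(half,-half,n);X,Y=np.meshgrid(c[0]+g,c[1]+g,indexing='ij')
    m=proj(P,R,np.stack([X,Y,np.full_like(X,z)],-1)).astype(np.float32)
    return cv2.remap(w,m[...,0],m[...,1],cv2.INTER_CUBIC)
E
python3 - <<'E'
from h import *
d=np.load('w.npz');c=[.5306,.0581]
o=ortho(d['w'],d['P'],d['R'],c,.106);save('o1',o)
E
```

```text
(no output)
```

View pics/o1.png

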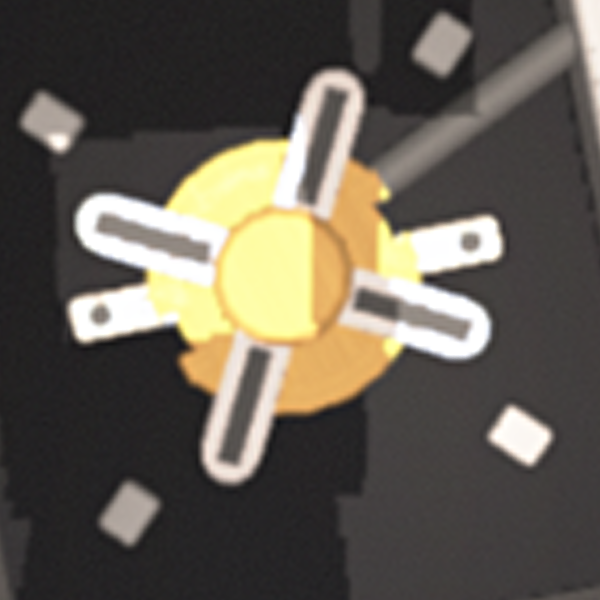

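The wrist view, rectified at 0.3 mm/px, shows:
- **Head:** centre at (283,277), arm tips at (337,85), (475,330), (230,470) and (90,220).
- **Notches:** near (388,192) and (185,355), which puts them at -60.6° and 119.4°.
- **Pin holders:** ends at (470,242) and (100,315), which puts the pins at -78.8° and 101.2°. This agrees with the stove's 11.2° yaw.

The head needs about 18° clockwise. I'll push the arm nearest the robot.

```bash
cat >> h.py <<'E'
C=np.array([.5372,.0628])
u=lambda a:np.array([np.cos(np.radians(a)),np.sin(np.radians(a))])
def Q(a): a=np.radians(a)/2; return [0,np.cos(a),np.sin(a),0]
def fp(th,gap,z,r=.048): return [*(C+r*u(th)-(.018+gap)*u(th-90)),z]
E
python3 - <<'E'
from h import *
t0=164.3
move_pose(fp(t0,.014,.20),Q(t0-90))
movel(fp(t0,.014,.119),v=.12)
print(get_time(),get_tcp_pos(),get_ft_force())
f0=get_ft_force()
movel(fp(t0,.002,.119),v=.05)
for th in np.arange(t0-3,t0-24,-3):
    s=movel(fp(th,0,.119),[*Q(th-90)],v=.03,until_force=7)
    print(round(t0-th,1),s,np.round(get_ft_force()-f0,1),np.round(get_tcp_pos(),4),round(get_time(),2))
    if s: break
P,R=get_tcp_pos(),get_ee_rot();w=read_camera('wrist');np.savez('w2.npz',w=w,P=P,R=R)
o=ortho(w,P,R,C,.106);save('o2',o)
E
```

```text
7.2417 [0.48284403 0.04502608 0.11941025] [0.22608049 0.07771899 1.12853247]
3.0 False [ 0.2 -1.3 -1.1] [0.4859 0.0611 0.119 ] 7.93
6.0 False [-0.5 -0.3 -1.2] [0.4859 0.0637 0.119 ] 8.18
9.0 False [ 0.2 -0.3 -1.1] [0.4861 0.0664 0.119 ] 8.43
12.0 False [-0.1 -0.5 -0.7] [0.4863 0.0691 0.119 ] 8.68
15.0 False [ 0.6 -0.8 -0.6] [0.4868 0.0718 0.119 ] 8.93
18.0 False [ 0.4 -0.2 -1.6] [0.4873 0.0744 0.119 ] 9.18
21.0 False [ 0.1 -1.1 -1.4] [0.4879 0.077  0.119 ] 9.43
```

View pics/o2.png

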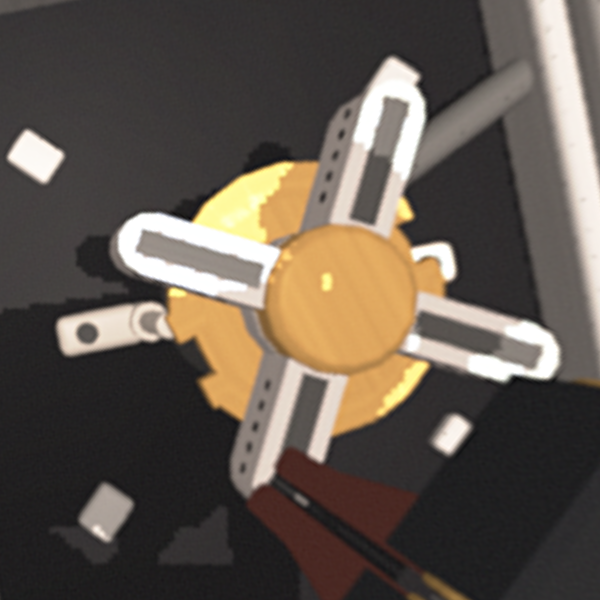

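The arms look unturned, with the nearest one still around 164°, although the TCP should have reached its centreline. I'll look closer before pushing again.

```bash
python3 - <<'E'
from h import *
d=np.load('w2.npz');p=proj(d['P'],d['R'],np.array([[*C,.12]]))[0];print(p, proj(d['P'],d['R'],np.array([d['P']])))
m=np.array([*C,.12]);x,y=int(p[0]),int(p[1])
x0,y0=max(0,x-110),max(0,y-70)
save('r2',cv2.resize(d['w'][y0:y0+165,x0:x0+220],None,fx=3.6,fy=3.6,interpolation=cv2.INTER_CUBIC));print(x0,y0,get_joint_pos())
f=get_ft_force();print(f,get_time())
E
```

```text
[328.42930359 203.42740034] [[257.19341394 227.8469977 ]]
218 133 [ 1.32357475e-01  3.50722269e-01  1.97423591e+00 -3.40360265e-05
  8.16701746e-01  7.70283515e-01]
[ 0.35170087 -0.6703951   0.21903964] 9.4833
```

View pics/r2.png

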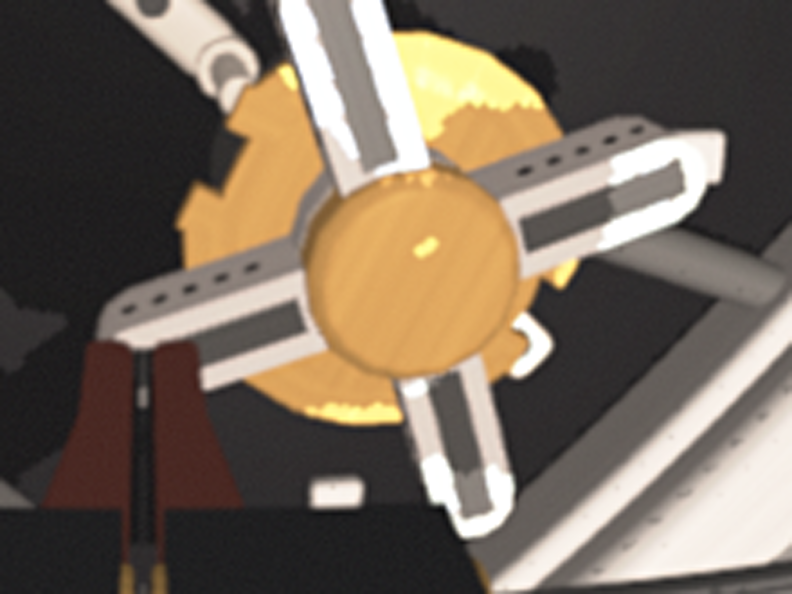

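The crop shows the fingertip at (142,345), lying over the arm at (200,350), with the notch at (225,165) still about 90 px from the pin at (225,75). The push seems to have met nothing, so I'll feel gently for height here.

```bash
python3 - <<'E'
from h import *
p=get_tcp_pos();print(p)
wait(.1);print(get_ft_force())
s=movel([p[0],p[1],.109],v=.015,until_force=2.0)
print(s,get_tcp_pos(),get_ft_force(),get_time())
E
```

```text
[0.48791165 0.07695517 0.11899126]
[ 0.16350443 -0.11830941  0.47964029]
False [0.48793745 0.07696879 0.10901815] [-0.8168981   0.37349872 -0.08637147] 10.4
```

```bash
python3 - <<'E'
from h import *
P,R=get_tcp_pos(),get_ee_rot();w=read_camera('wrist');b=read_camera('scene');np.savez('w3.npz',w=w,P=P,R=R)
a=cv2.resize(w[120:320,190:410],(440,400),interpolation=cv2.INTER_CUBIC)
i=camera_info('scene');T=np.array(i['T']);K=np.array(i['intrinsics'])
c=(np.array([*C,.12])-T[:3,3])@T[:3,:3];uv=K@[c[0]/-c[2],-c[1]/-c[2],1];print(uv)
x,y=int(uv[0]),int(uv[1])
s=cv2.resize(b[y-50:y+50,x-44:x+44],(352,400),interpolation=cv2.INTER_CUBIC)
save('r3',np.hstack([a,s]));print(x,y)
E
```

```text
[283.09469467 175.74383161   1.        ]
283 175
```

View pics/r3.png

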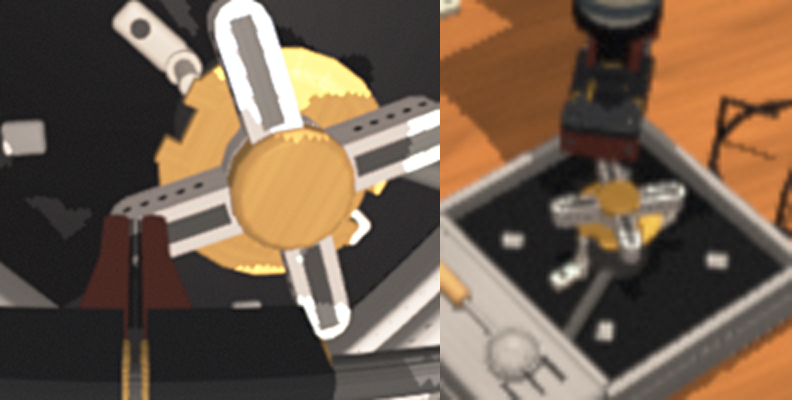

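The fingertip went down to TCP z 0.109 and felt nothing. In the wrist view its visible edge still overlaps the arm. So the physical tip probably sits about 20 mm behind the nominal TCP and passed over the arm. I'll back off and descend lower outside the flange, which is safe whichever explanation is right.

```bash
python3 - <<'E'
from h import *
t0=164.3;r=.058
p=get_tcp_pos();movel([p[0],p[1],.145],v=.1)
movel(fp(t0,.016,.145,r),Q(t0-90),v=.1)
wait(.15)
s=movel(fp(t0,.016,.096,r),v=.06,until_force=4)
wait(.15);f0=get_ft_force();print(s,get_tcp_pos(),f0,get_time())
if not s:
  movel(fp(t0,.004,.096,r),v=.05,until_force=6)
  for th in np.arange(t0-3,t0-25,-3):
    s=movel(fp(th,0,.096,r),Q(th-90),v=.03,until_force=7)
    print(round(t0-th,1),s,np.round(get_ft_force()-f0,1),np.round(get_tcp_pos(),4),round(get_time(),2))
    if s: break
P,R=get_tcp_pos(),get_ee_rot();w=read_camera('wrist')
p=proj(P,R,np.array([*C,.12]));x,y=p.astype(int);x0,y0=max(0,x-110),max(0,y-70)
save('r4',cv2.resize(w[y0:y0+165,x0:x0+220],None,fx=3.0,fy=3.0,interpolation=cv2.INTER_CUBIC))
E
```

```text
False [0.47249598 0.04579209 0.09639496] [-0.19340676 -0.34243602  0.06039984] 12.7917
3.0 False [-0.5  0.7  0.7] [0.4765 0.0643 0.096 ] 13.57
6.0 False [-0.4  0.4  0.6] [0.4766 0.0674 0.096 ] 13.82
9.0 False [ 0.  -0.4 -0.2] [0.4769 0.0706 0.096 ] 14.08
12.0 False [ 0.5  0.1 -0.2] [0.4776 0.0738 0.096 ] 14.34
15.0 False [-0.7  0.1  0. ] [0.4782 0.0769 0.096 ] 14.6
18.0 False [-0.6 -1.3 -0.6] [0.4787 0.0798 0.0959] 14.86
21.0 False [ 0.3 -0.3 -0.9] [0.4801 0.0831 0.0961] 15.12
24.0 True [ 0.1 -3.   1.1] [0.4797 0.0849 0.0956] 15.32
```

View pics/r4.png

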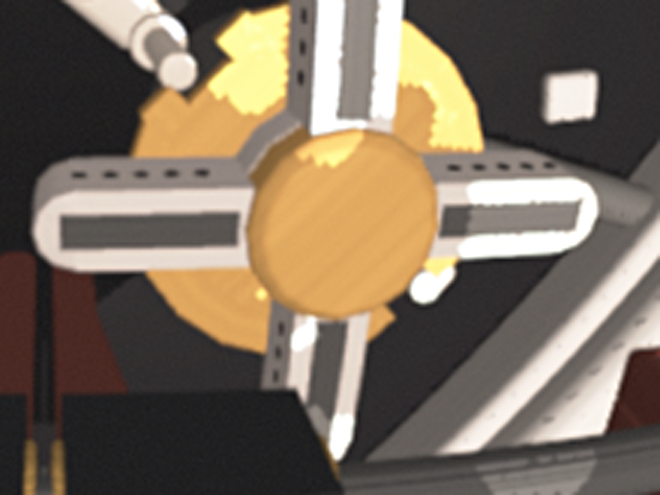

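The head has turned. The pin at (178,68) now lies between the notch edges (180,95) and (222,45), and the opposite pin at (430,288) lines up too. The 7 N stop is the pins blocking further rotation. Next I'll back off and press on the hub, stepping the force up carefully.

```bash
python3 - <<'E'
from h import *
p=np.array(get_tcp_pos());a=140.3-90
b=p.copy();b[:2]-=.015*u(a);movel(list(b),v=.08)
b[2]=.17;movel(list(b),v=.15)
movel([*C,.17],v=.15);movel([*C,.145],v=.1);wait(.2)
s=movel([*C,.10],v=.03,until_force=3);z1=get_tcp_pos()[2]
print(s,z1,get_ft_force(),get_time())
s=movel([*C,z1-.012],v=.015,until_force=13)
print(s,get_tcp_pos(),get_ft_force(),get_time())
E
```

```text
True 0.10841222084051277 [ 0.94345493 -0.23488785  0.70636794] 18.6667
True [0.53691363 0.06276916 0.10228091] [-0.89152347 -0.95223586  5.37989767] 19.2083
```

```bash
python3 - <<'E'
from h import *
s=movel([*C,.097],v=.01,until_force=18);print(s,get_tcp_pos(),get_ft_force(),get_time())
s=movel([*C,.0945],v=.01,until_force=20);print(s,get_tcp_pos(),get_ft_force(),get_time())
movel([*C,.22],v=.15)
movel([C[0]+.085,C[1],.25],Q(180),v=.15)
P,R=get_tcp_pos(),get_ee_rot();w=read_camera('wrist');np.savez('w5.npz',w=w,P=P,R=R)
save('o5',ortho(w,P,R,C,.101,half=.08));print(get_time())
E
```

```text
True [0.53688171 0.06280219 0.10225071] [-1.49071213 -0.82419795  6.85881745] 19.475
True [0.53690306 0.06279843 0.10225782] [-1.83799871 -0.24353829  6.32961277] 19.8
23.2083
```

View pics/o5.png

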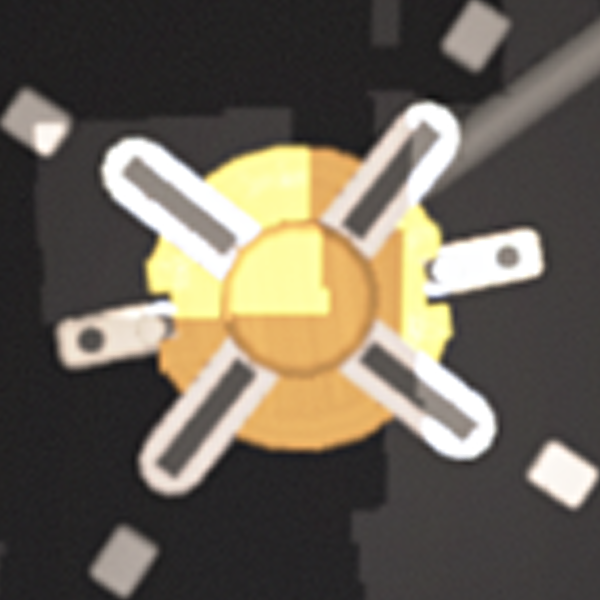

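The rectified view shows both pins, at (160,325) and (437,270), inside the notches, and the hub pressed against a hard stop. To confirm the seated height I'll calibrate the true tip length by touching a free spot on the table.

```bash
python3 - <<'E'
from h import *
move_pose([.35,-.2,.20],Q(180))
movel([.35,-.2,.03],v=.15);wait(.2)
s=movel([.35,-.2,-.04],v=.03,until_force=3);print(s,get_tcp_pos(),get_time())
s=movel([.35,-.2,-.04],v=.01,until_force=13);print(s,get_tcp_pos(),get_time())
z=get_tcp_pos()[2];print('hub height',.1023-z)
movel([.35,-.2,.15],v=.2);print(get_time())
E
```

```text
True [ 0.3500012  -0.20001089 -0.0237848 ] 27.7333
True [ 0.34998559 -0.19999257 -0.0237761 ] 28.075
hub height 0.1260760957674619
29.0917
```

The hub measures 126.1 mm above the table, so the head is fully seated.

```bash
python3 -c "
from h import *
job_done()"
```

```text
the job is handed in; nothing more can be done
```

The burner head was pushed round about 18° until its notches met the pins, then pressed home: the hub top measures 126.1 mm (target 126 mm), and the job was handed in at about 29 s of the 45 s limit.

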